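# Ease the stuck press-fit lid off the tablet caddy with a double-ended wedge

## Task

The bamboo lid has stuck fast in the white caddy on the worktop. Take the blue double-ended wedge and work it gently into the seam at one end of the caddy and then the other in turn, a few millimetres at a time so that the lid comes up level and is never cocked by more than about 3 degrees, and do not take hold of the lid until both ends stand a good 7 mm higher than at the start. Leave the wedge lying flat on the cork mat and the lid flat, right way up, on the middle of the dark wooden board, without disturbing the bottle, the candle or the plant.

Things in the scene. Friction and masses are not known exactly. Their poses are not given: they have to be found in the camera images.
- caddy: White enamelled tablet caddy, fixed to the worktop by its non-slip foot. Origin: centre of its underside; long side along its y. Box 60 x 160 mm, rim 90 mm up, mouth 52 x 102 mm with a flat shoulder at each end (+y, -y) that runs on into a lug handle 52 mm wide, 6 mm thick, level with the rim, reaching 93 mm from the centre. A soft seal grips the plug. Enamel and lid mark if the wedge bears on them with over 25 N.
- lid: Bamboo press-fit lid, 66 x 168 mm, 31 mm high in all, about 0.2 kg, long side along its y. Origin: centre of the plug's underside. Plug 49 x 99 mm, z 0-16; grey collar 58 x 108 mm, z 16-19, resting on the rim when seated; plate z 19-31. Seated, its origin is 74 mm above the caddy's. The seal grips it until it has risen 12 to 15 mm: the last few mm take a straight pull of up to 25 N.
- lid_end_l (a point): Lower edge of the lid's +y end, mid-width: (0, 84, 19) mm in the lid's frame. Seated it is 3 mm above ledge_l: that 3 mm is the seam. The seam is 29 mm deep, from here in to where the collar begins.
- lid_end_r (a point): Lower edge of the lid's -y end, mid-width: (0, -84, 19) mm in the lid's frame. Seated it is 3 mm above ledge_r; same seam. It takes 7 to 12 N upward at one end to start that end, and 7 to 14 N along the wedge to drive it in; the lid stays where it is left. Raising one end lets the other sink by about 0.4 of the gain (not below seated).
- ledge_l (a point): Top of the +y lug handle straight below the lid's end: (0, 84, 90) mm in the caddy's frame. The lug goes on 9 mm farther out, a bare shelf on which the wedge's tip can be set down and slid in under the lid.
- ledge_r (a point): Top of the -y lug handle straight below the lid's end: (0, -84, 90) mm in the caddy's frame; 9 mm of bare shelf beyond, as at the other end.
- wedge: Blue double-ended nylon wedge, 160 mm long, along its x, flat underneath, about 0.09 kg. Origin: centre of its underside. Middle grip 92 mm long, 22 mm wide, 24 mm high; from it a 24 mm wide, 34 mm long blade runs out at either end: flat below, its upper face sloping (0.5 mm per mm) from 19 mm thick at the grip to 1.8 mm at the tip (x = +80 and -80 mm). Smooth: friction about 0.3.
- mat: Cork mat fixed on the worktop, 100 x 230 x 5 mm, long side along its y; origin at the centre of its underside. The wedge starts on it, roughly along it, and goes back on it.
- board: Dark wooden board fixed on the worktop, 130 x 240 x 14 mm, long side along its y; origin at the centre of its underside. The lid is to lie on it.
- soap_bottle: Amber soap bottle standing on the worktop, 60 mm across, 150 mm tall; origin at the centre of its underside. Leave alone.
- candle: Black candle jar, 72 mm across, 75 mm tall; origin at the centre of its underside. Leave alone.
- plant_pot: Small tree in a grey pot, 94 mm across, about 170 mm tall; origin at the centre of its underside. Leave alone.
Things that resemble listed ones, but are neither listed nor needed, are in the scene too. What is shaped like the caddy but pink or red is not meant.

How it is judged (in metres and radians):
On the way, in this order (a step that is already met when the one before it is completed fails the run):
1. the wedge has started one end of the lid out of its seal (at least 1.5 mm) (contact force between wedge and lid above 0.5 N and z of any of lid_end_l, lid_end_r in the frame of caddy above 0.0945 m), for 0.1 s.
2. both ends of the lid stand at least 7 mm above their seated height, the fingers not on the lid (z of each of lid_end_l, lid_end_r in the frame of caddy above 0.1 m and contact force between the fingers and lid below 0.5 N), for 0.2 s.
At the end, for the whole second after the job is handed in: The lid lies flat and right way up on the wooden board, its centre within 40 mm across and 60 mm along of the board's centre; the wedge lies flat on the cork mat, its centre within 45 mm across and 70 mm along of the mat's centre; both at rest and let go (x of lid in the frame of board between -0.04 and 0.04 m and y of lid in the frame of board between -0.06 and 0.06 m and z of lid in the frame of board below 0.02 m and angle between each of lid, wedge's own z axis and vertical below 0.1 rad and linear speed of each of lid, wedge below 0.02 m/s and x of wedge in the frame of mat between -0.045 and 0.045 m and y of wedge in the frame of mat between -0.07 and 0.07 m and z of wedge in the frame of mat below 0.011 m); the robot touches nothing.
It fails at once if the lid is cocked by more than 0.06 rad (about 3.5 degrees) while it is still in its seal (its middle less than 7 mm up) (angle between lid's own z axis and vertical above 0.06 rad and horizontal distance between lid and caddy below 0.03 m and z of lid in the frame of caddy below 0.081 m).
It fails at once if the wedge is forced against the enamelled caddy with more than 25 N (contact force between wedge and caddy above 25 N).
It fails at once if the wedge is forced against the lid with more than 25 N (contact force between wedge and lid above 25 N).
It fails at once if the fingers are on the lid while either end stands less than 4 mm above its seated height (contact force between the fingers and lid above 1 N and horizontal distance between lid and caddy below 0.03 m and z of any of lid_end_l, lid_end_r in the frame of caddy below 0.097 m).
It fails at once if the bottle, the candle or the plant is shifted by more than 25 mm (distance of any of soap_bottle, candle, plant_pot from where it was at the start of the episode above 0.025 m).
It also fails if it takes over 72 s, if anything falls off the work surface, if the arm or the gripper's body presses on something with over 40 N, if the wrist force passes 120 N, or if a joint passes its speed limit or range.

## Robot

A 6-joint arm with a two-finger parallel gripper is mounted at the origin on the work surface. World frame = base frame: x ahead of the robot, y to its left, z up, the work surface at z = 0. Lengths are in m, angles in degrees, forces in N, time in s.
With the tool pointing down it reaches from about 0.4 to 0.825 m from the base axis. Payload 7 kg.
Tool frame: the origin (TCP) lies at the very end of the fingers, on their centre line; the grasp point (between the pads) lies 19 mm behind it (ctrl.grip_point_offset is the distance from the TCP to the grasp point, in m); x points along the fingers, z is the direction in which the jaws open and shut, and the axes are right-handed (so a half turn about x gives the same grasp; the last joint's range is limited). The gripper opens to 88 mm and grips with 3 to 60 N. Pads are 19 mm wide; open, the fingers measure 130 mm over their backs; the gripper's body (78 mm by 193 mm) begins 47 mm behind the grasp point.
Start: joints at [92.367, 20.546, 0.682, 0, -70.136, -16.507], TCP at [0.165, 0.655, 0.227] pointing down, gripper open.
Joint ranges: [-176.03, 176.03], [-82.01, 121.73], [-58.28, 71.71], [-173.87, 95.51], [-174.79, -0.11], [-173.66, 173.66]. Speed limits (degrees/s): [136.94, 136.94, 172.46, 180, 180, 180].

## Interface

Orientations are given as [roll, pitch, yaw] about the fixed x, y, z axes, in that order (R = Rz(yaw) Ry(pitch) Rx(roll)).
In Python, from plant import get_obs, snapshot, calibration, close_job, ctrl gives the robot as it stands.
- The arm moves only by the tool move_arm, never from a script. Its argument "commands" is a list that holds one entry, the list of rows, each a list of 4 numbers: the shift along the tool's x, y, z in cm, then the turn about the tool's x in rad. In form: [[[dx, dy, dz, spin], ...]]. A call has 1 to 8 rows; each row shifts and turns the commanded pose from where the row before left it, along the tool's axes as they then stand; what a row does not reach is not made up. A row lasts 1/10 s, in which the tool goes at most 50 mm and 8.59 degrees, less where a joint would pass 70% of its speed; a pose out of reach is approached as far as the arm can. A call with a gripper value outside its range is refused whole. "jaw" is the finger opening in cm, from 0 to 8.76, set as the call begins (left out, the last holds). The fingers move at their own pace and stop on an object; the grip force is fixed at half the most. Time passes only in rows, so rows that do not move let the fingers close. It gives the time, the measured TCP pose, the force and the opening at its end, in the units of the state.
- get_obs(): the state, without advancing time (a new reading comes with each control period).
- snapshot(name): name is "side" or "top"; returns (picture, depth): 480x640x3 uint8, red, green, blue; 480x640 float32, m along the optical axis (not along the pixel's ray), 0 where there is no reading.
- calibration(name): a dict with "mtx" (3x3 intrinsics, pixels), "T" (4x4, takes a point from camera to world coordinates). Camera axes: x right, y up, looking along -z (the intrinsics and any distortion apply to the point x, -y, -z); pixel columns grow to the right and rows downward; lengths in m; the calibration is good to about 2 mm. A picture is of the moment at which its call begins. calibration takes no time and is no camera call.
- close_job(): hands the job in, once; it reports no verdict.
The state is a dict: "clock": time; "joint_pos": joint angles; "qvel": joint speeds; "tau": joint torques, N m; "tool_pos": TCP position; "orientation": TCP orientation; "force": force on the tool from outside, world axes, zero at the start; "moment": the same for the moment, N m; "opening": finger opening in m.
Only numpy, scipy, OpenCV 4.12 (cv2) and the standard library are available. Lean on these libraries where they do the work, as an engineer would, in place of code of your own. Each camera call takes 0.05 s, during which the arm holds its last target. There are 200 camera calls.

## Working session

There is one attempt and no reset: what is moved stays moved. The work goes in short steps, Python scripts to look and compute and a tool call to move; the robot and the scene stay as the last step left them, time stands still between calls to the robot, and variables do not carry over. Pictures are saved under pics/ and viewed, about 8 in all and at most 12, crops included, and the job is handed in when it is done.

Besides the shell and the picture viewer there is one more tool, called after "Request:" as a command line: name --argument value ..., lists and objects as JSON in quotes. move_arm: Moves the arm, as the interface text tells. Its arguments: {"type":"object","properties":{"commands":{"type":"array"},"jaw":{"type":"number"}},"required":["commands"]}

```bash
ls; mkdir -p pics
cat > h.py <<'E'
import numpy as np, cv2
from plant import get_obs, snapshot, calibration, close_job, ctrl
def snap(n,f):
    p,d=snapshot(n); cv2.imwrite(f'pics/{f}.png',p[:,:,::-1]); np.savez(f'pics/{f}.npz',p=p,d=d); return p,d
def cloud(n,d):
    c=calibration(n);K=np.array(c['mtx']);T=np.array(c['T'])
    v,u=np.mgrid[:480,:640]
    X=(u-K[0,2])/K[0,0]*d; Y=(v-K[1,2])/K[1,1]*d
    P=np.stack([X,-Y,-d],-1)@T[:3,:3].T+T[:3,3]; P[d==0]=np.nan
    return P
def proj(n,P):
    c=calibration(n);K=np.array(c['mtx']);T=np.array(c['T'])
    q=(np.atleast_2d(P)-T[:3,3])@T[:3,:3]; return np.stack([K[0,2]+K[0,0]*q[:,0]/-q[:,2],K[1,2]-K[1,1]*q[:,1]/-q[:,2]],-1)
E
python3 - <<'E'
from h import *
for n in('top','side'):
    p,d=snap(n,n+'0'); c=calibration(n); print({k:(np.round(v,3).tolist() if not isinstance(v,str) else v) for k,v in c.items()})
print(get_obs()); print([a for a in dir(ctrl) if a[0]!='_'],ctrl.grip_point_offset)
E
```

```text
pics
{'mtx': [[537.206, 0.0, 318.372], [0.0, 537.206, 238.291], [0.0, 0.0, 1.0]], 'T': [[0.072, 0.971, -0.229, 0.267], [-0.997, 0.071, -0.011, 0.045], [0.006, 0.229, 0.973, 1.311], [0.0, 0.0, 0.0, 1.0]]}
{'mtx': [[449.79, 0.0, 323.86], [0.0, 449.79, 235.374], [0.0, 0.0, 1.0]], 'T': [[0.927, 0.206, -0.313, 0.207], [-0.374, 0.489, -0.788, -0.835], [-0.009, 0.848, 0.53, 0.673], [0.0, 0.0, 0.0, 1.0]]}
{'clock': 0.1, 'joint_pos': array([ 9.23667671e+01,  2.05863491e+01,  6.39323097e-01, -1.69276721e-02,
       -7.01358654e+01, -1.65074298e+01]), 'qvel': array([-0.02262609, -0.12245649,  0.123234  , -0.04218254, -0.02642142,
        0.06644784]), 'tau': array([-1.60449283e-03, -5.84163058e+01,  2.93752635e+01,  7.01559439e+00,
        1.02114133e-02, -4.48985190e-05]), 'tool_pos': array([0.16482292, 0.65411997, 0.22573229]), 'orientation': array([  5.64100359,  89.91559432, -98.50542246]), 'force': array([-0.33360784, -0.08053396, -0.34523761]), 'moment': array([-0.01253316,  0.04277614,  0.04124184]), 'opening': 0.08748160283353001}
['PlanningError', 'grip_point_offset'] 0.0188
```

View pics/top0.png

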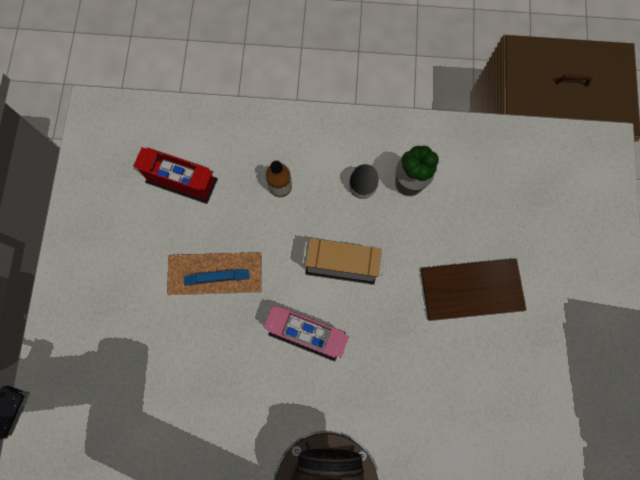

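View pics/side0.png

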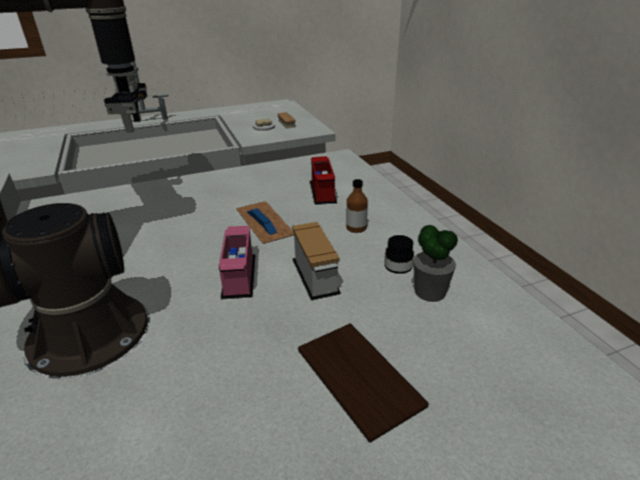

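The only things that could be mistaken for the caddy are the pink one at top(306,333) and the red one at (175,175). The white one with the bamboo lid is at (344,259). The blue wedge on the cork mat is at (215,276), and the only other blue things are the tablets inside the decoys. The board is at (473,290), the bottle at (278,178), the candle at (364,181) and the plant at (416,172). Next I measure and crop.

```bash
cat > m.py <<'E'
from h import *
def rect(pts):
    (c,s,a)=cv2.minAreaRect((pts*1000).astype(np.float32)); 
    if s[0]>s[1]: s=s[::-1]; a+=90   # long along second -> angle a = dir of local x
    a=(a+90)%180-90
    return np.round(c,1),np.round(s,1),round(a,2)
def roi(P,u0,v0,u1,v1):
    m=np.zeros((480,640),bool); m[v0:v1,u0:u1]=1; return m&np.isfinite(P[...,2])
E
python3 - <<'E'
from m import *
z=np.load('pics/top0.npz');p,d=z['p'].astype(int),z['d'];P=cloud('top',d);Z=P[...,2]
print('table z',np.nanmedian(Z[380:420,450:550]),np.nanmedian(Z[210:240,100:160]))
def show(n,m):
    k=cv2.morphologyEx(m.astype(np.uint8),cv2.MORPH_OPEN,np.ones((2,2))).astype(bool)
    print(n,k.sum(),'rect c,size,ang(x-axis)',rect(P[k][:,:2]),'z',np.round(np.percentile(Z[k],[5,50,95])*1000,1))
show('lid',roi(P,290,225,395,290)&(Z>.095))
show('board',roi(P,410,250,540,330)&(p.sum(2)<190)&(Z>.006))
b=roi(P,160,245,270,300)&(p[...,2]>p[...,0]+20)
show('wedge',b); show('wedge hi',b&(Z>.022))
show('mat',roi(P,155,245,275,300)&((p[...,0]>p[...,2]+35)|b))
for n,r in dict(bottle=(255,150,300,200),candle=(345,155,385,205),plant=(390,140,445,200),pink=(255,300,355,365),red=(125,140,220,205)).items():
    m=roi(P,*r)&(Z>.04); print(n,np.round(P[m].min(0),3),np.round(P[m].max(0),3))
i=p.astype(np.uint8)
a=cv2.resize(i[235:310,150:285],None,fx=5,fy=5,interpolation=2);b=cv2.resize(i[225:300,290:395],None,fx=5,fy=5,interpolation=2)
cv2.imwrite('pics/crop0.png',cv2.resize(np.hstack([a,b]),None,fx=.65,fy=.65)[:,:,::-1])
E
```

```text
table z -7.95319987795251e-05 0.0003796254033663349
lid 2110 rect c,size,ang(x-axis) (array([492.9, -19.1]), array([ 72.6, 193.4]), 17.07) z [nan nan nan]
board 5095 rect c,size,ang(x-axis) (array([ 472.3, -328.6]), array([125.3, 244.5]), 9.7) z [nan nan nan]
wedge 604 rect c,size,ang(x-axis) (array([455.4, 299.7]), array([ 21.6, 158.2]), 10.06) z [nan nan nan]
wedge hi 365 rect c,size,ang(x-axis) (array([455.2, 299.9]), array([ 19.7, 102.3]), 9.78) z [nan nan nan]
mat 3539 rect c,size,ang(x-axis) (array([466.2, 306.9]), array([100. , 227.4]), 5.82) z [nan nan nan]
bottle [0.671 0.137 0.04 ] [0.729 0.196 0.155]
candle [ 0.685 -0.079  0.04 ] [ 0.753 -0.008  0.083]
plant [ 0.69  -0.208  0.041] [ 0.776 -0.116  0.176]
pink [ 0.286 -0.024  0.04 ] [0.39  0.165 0.098]
red [0.649 0.325 0.04 ] [0.75  0.517 0.098]
```

View pics/crop0.png

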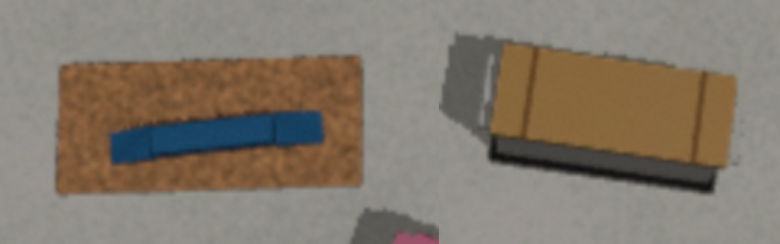

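The crop shows the blue wedge lying on the cork at full-frame px (215,276), and the bamboo lid on the white caddy with a bare lug showing at its left (+y) end. Both choices hold. The lid rectangle still has outliers in it, so I refine it.

```bash
cat >> m.py <<'E'
from scipy import ndimage as nd
def box(P,m):
    l,n=nd.label(m); s=nd.sum(m,l,range(1,n+1)); m=(l==1+np.argmax(s))&np.isfinite(P[...,2])
    B=cv2.boxPoints(cv2.minAreaRect((P[m][:,:2]*1000).astype(np.float32))); e=[B[1]-B[0],B[2]-B[1]]; e.sort(key=np.linalg.norm)
    y=e[1]*np.sign(e[1][1]); 
    return np.round(B.mean(0),1),[round(float(np.linalg.norm(k)),1) for k in e],'yaw',round(float(np.degrees(np.arctan2(-y[0],y[1]))),2),'z',round(float(np.median(P[m][:,2])*1000),1)
E
python3 - <<'E'
from m import *
for n in('top','side'):
    z=np.load(f'pics/{n}0.npz');p,d=z['p'].astype(int),z['d'];P=cloud(n,d);Z=np.nan_to_num(P[...,2]);X,Y=P[...,0],P[...,1]
    tan=p[...,0]>p[...,2]+25
    print(n,'lid',box(P,(Z>.099)&(Z<.115)&tan&(abs(X-.49)<.1)&(abs(Y+.02)<.14)))
    blue=(p[...,2]>p[...,0]+15)&(abs(X-.455)<.08)&(abs(Y-.3)<.12)
    print(' wedge',box(P,blue),box(P,blue&(Z>.0255)))
    print(' mat',box(P,(tan|blue)&(abs(X-.466)<.09)&(abs(Y-.307)<.15)&(Z<.04)))
    print(' board',box(P,(p.sum(2)<200)&(Z>.008)&(abs(X-.47)<.12)&(abs(Y+.33)<.16)))
    lug=(Z>.085)&(Z<.094)&(Y>.03)&(Y<.12)&(abs(X-.49)<.08); print(' lug pts',lug.sum(),np.round(np.nanmedian(P[lug],0),4))
from scipy.spatial.transform import Rotation as R
print(R.from_euler('xyz',get_obs()['orientation'],degrees=True).as_matrix().round(3))
E
```

```text
top lid (array([511. ,  -2.6], dtype=float32), [67.9, 168.2], 'yaw', -4.32, 'z', 105.0)
 wedge (array([458.7, 302.5], dtype=float32), [28.4, 157.9], 'yaw', 9.95, 'z', 26.0) (array([456.7, 302.1], dtype=float32), [22.2, 94.5], 'yaw', 9.49, 'z', 29.5)
 mat (array([468.6, 309.3], dtype=float32), [102.8, 231.7], 'yaw', 6.03, 'z', 5.9)
 board (array([ 474.2, -324.2], dtype=float32), [128.9, 239.6], 'yaw', 9.95, 'z', 14.2)
 lug pts 75 [0.5162 0.0856 0.0907]
side lid (array([510.7,  -1.8], dtype=float32), [67.3, 173.7], 'yaw', -4.06, 'z', 104.4)
 wedge (array([460.2, 300. ], dtype=float32), [38.0, 156.2], 'yaw', 6.88, 'z', 22.2) (array([455.9, 299.4], dtype=float32), [22.7, 96.6], 'yaw', 7.58, 'z', 28.1)
 mat (array([469.8, 310.8], dtype=float32), [105.2, 237.5], 'yaw', 5.55, 'z', 4.5)
 board (array([ 473.3, -326.1], dtype=float32), [130.0, 240.6], 'yaw', 10.14, 'z', 13.6)
 lug pts 2 [0.4831 0.0605 0.0933]
[[-0.     0.97  -0.244]
 [-0.001 -0.244 -0.97 ]
 [-1.     0.     0.001]]
```

```bash
cat > pl.py <<'E'
import numpy as np
from scipy.spatial.transform import Rotation as R
from plant import get_obs
def plan(target,yaw=None,n=8,spin_rows=None,o=None):
    """rows to reach world TCP target (m); yaw = wanted world angle of tool z (jaw), deg, mod 360"""
    o=o or get_obs(); M=R.from_euler('xyz',o['orientation'],degrees=True).as_matrix()
    p=np.array(o['tool_pos']); d=np.array(target)-p
    a=0 if yaw is None else -np.radians((yaw-np.degrees(np.arctan2(M[1,2],M[0,2]))+180)%360-180)
    out=[]
    for k in range(n):
        out.append([*np.round(M.T@d/n*100,2).tolist(),round(a/n,4)]); M=M@R.from_rotvec([a/n,0,0]).as_matrix()
    print('from',p.round(4),'dist/row cm',np.linalg.norm(d)/n*100,'spin/row',a/n); 
    for i in range(0,n,8): print(out[i:i+8])
E
python3 -c "
from pl import *
plan([.4565,.301,.10],-170.7,12)"
```

```text
from [0.1648 0.6541 0.2257] dist/row cm 3.9579196113619055 spin/row 0.09679824069045563
[[1.05, 3.08, 2.26, np.float64(0.0968)], [1.05, 3.28, 1.95, np.float64(0.0968)], [1.05, 3.45, 1.62, np.float64(0.0968)], [1.05, 3.59, 1.28, np.float64(0.0968)], [1.05, 3.7, 0.93, np.float64(0.0968)], [1.05, 3.77, 0.57, np.float64(0.0968)], [1.05, 3.81, 0.2, np.float64(0.0968)], [1.05, 3.81, -0.17, np.float64(0.0968)]]
[[1.05, 3.78, -0.54, np.float64(0.0968)], [1.05, 3.71, -0.9, np.float64(0.0968)], [1.05, 3.6, -1.25, np.float64(0.0968)], [1.05, 3.47, -1.6, np.float64(0.0968)]]
```

Request:
move_arm --commands '[[[1.05,3.08,2.26,0.0968],[1.05,3.28,1.95,0.0968],[1.05,3.45,1.62,0.0968],[1.05,3.59,1.28,0.0968],[1.05,3.7,0.93,0.0968],[1.05,3.77,0.57,0.0968],[1.05,3.81,0.2,0.0968],[1.05,3.81,-0.17,0.0968]]]' --jaw 8.7

```text
clock: 0.9
tool_pos: [0.36, 0.4178, 0.142]
orientation: [22.6, 90.0, -126.2]
force: [0.9, 1.5, -0.5]
opening: 0.0871
```

Request:
move_arm --commands '[[[1.05,3.78,-0.54,0.0968],[1.05,3.71,-0.9,0.0968],[1.05,3.6,-1.25,0.0968],[1.05,3.47,-1.6,0.0968],[0,0,0,0],[0,0,0,0]]]'

```text
clock: 1.5
tool_pos: [0.4569, 0.3007, 0.1001]
orientation: [43.6, 89.9, -127.2]
force: [-0.7, 0.5, 0.2]
opening: 0.0869
```

```bash
python3 -c "
from pl import *
o=get_obs();print(R.from_euler('xyz',o['orientation'],degrees=True).as_matrix().round(4),o['clock'],o['force'])
plan([.4565,.301,.009],-170.7,4)"
```

```text
[[-7.000e-04  1.602e-01 -9.871e-01]
 [-9.000e-04 -9.871e-01 -1.602e-01]
 [-1.000e+00  8.000e-04  8.000e-04]] 1.5 [-0.73489419  0.50574791  0.24949976]
from [0.4569 0.3007 0.1001] dist/row cm 2.2764513749936848 spin/row -0.0003506216165176802
[[2.28, -0.01, 0.01, np.float64(-0.0004)], [2.28, -0.01, 0.01, np.float64(-0.0004)], [2.28, -0.01, 0.01, np.float64(-0.0004)], [2.28, -0.01, 0.01, np.float64(-0.0004)]]
```

Request:
move_arm --commands '[[[2.6,0,0,0],[2.6,0,0,0],[2.3,0,0,0],[1.6,0,0,0],[0,0,0,0],[0,0,0,0]]]'

```text
clock: 2.1
tool_pos: [0.4564, 0.3026, 0.0099]
orientation: [115.4, 90.0, -55.2]
force: [0.6, -0.5, 1.7]
opening: 0.0869
```

Request:
move_arm --commands '[[[0,0,0,0],[0,0,0,0],[0,0,0,0],[0,0,0,0],[0,0,0,0],[0,0,0,0],[0,0,0,0],[0,0,0,0]]]' --jaw 1.0

```text
clock: 2.9
tool_pos: [0.4566, 0.3016, 0.0095]
orientation: [43.5, 90.0, -127.2]
force: [-0.2, 0.1, -0.5]
opening: 0.0286
```

Request:
move_arm --commands '[[[0,0,0,0],[0,0,0,0],[0,0,0,0],[-2.0,0,0,0],[-4,0,0,0],[-4,0,0,0],[-3,0,0,0],[0,0,0,0]]]'

```text
clock: 3.7
tool_pos: [0.4585, 0.3036, 0.1442]
orientation: [-142.8, 89.5, 46.5]
force: [0.6, 0.1, -0.9]
opening: 0.0215
```

Run:
```python
from m import *
from pl import *
for n in('top','side'):
    p,d=snap(n,n+'1');p=p.astype(int);P=cloud(n,d)
    b=(p[...,2]>p[...,0]+15)&(P[...,2]>.05)&(abs(P[...,1]-.3)<.12)&(abs(P[...,0]-.456)<.1)
    q=P[b]; print(n,b.sum(),box(P,b), np.round(q[:,2].min(),4))
    c=cv2.convexHull((q[:,:2]*1000).astype(np.float32)); B=cv2.boxPoints(cv2.minAreaRect(c)); print(np.round(B,1).tolist())
    u,v=proj(n,[.456,.302,.14])[0].astype(int); cv2.imwrite(f'pics/c1{n}.png',cv2.resize(p[max(v-70,0):v+70,max(u-80,0):u+80].astype(np.uint8)[:,:,::-1],None,fx=2.5,fy=2.5,interpolation=2))
a,b=[cv2.imread(f'pics/c1{n}.png') for n in('top','side')]; cv2.imwrite('pics/c1.png',np.hstack([a,b]))
o=get_obs();print(o['tool_pos'],o['opening'],o['force'])
# approach start: wedge centre at caddy centre + u*(84+12+80)
y=np.radians(-4.2);u=np.array([-np.sin(y),np.cos(y)]);c=np.array([.511,-.002]);t=c+.178*u;print('target',t)
plan([*t,.15],-184.2,8)
```

```text
top 333 (array([462.4, 252.2], dtype=float32), [31.5, 56.8], 'yaw', 12.27, 'z', 155.1) 0.1379
[[396.0, 368.6000061035156], [437.0, 215.39999389648438], [486.29998779296875, 228.60000610351562], [445.29998779296875, 381.79998779296875]]
side 225 (array([464.5, 276.8], dtype=float32), [31.2, 107.5], 'yaw', 1.88, 'z', 151.6) 0.1361
[[435.5, 360.3999938964844], [457.3999938964844, 220.1999969482422], [490.29998779296875, 225.3000030517578], [468.29998779296875, 365.5]]
[0.45653909 0.30178024 0.13996821] 0.02178771440637021 [-0.26215608  0.26337369 -1.72193953]
target [0.5240364  0.17552198]
from [0.4565 0.3018 0.14  ] dist/row cm 1.793986164350411 spin/row 0.029423061027756766
[[-0.13, 1.69, -0.58, np.float64(0.0294)], [-0.13, 1.68, -0.63, np.float64(0.0294)], [-0.13, 1.66, -0.68, np.float64(0.0294)], [-0.13, 1.64, -0.73, np.float64(0.0294)], [-0.13, 1.61, -0.77, np.float64(0.0294)], [-0.13, 1.59, -0.82, np.float64(0.0294)], [-0.13, 1.57, -0.87, np.float64(0.0294)], [-0.13, 1.54, -0.91, np.float64(0.0294)]]
```

View pics/c1.png

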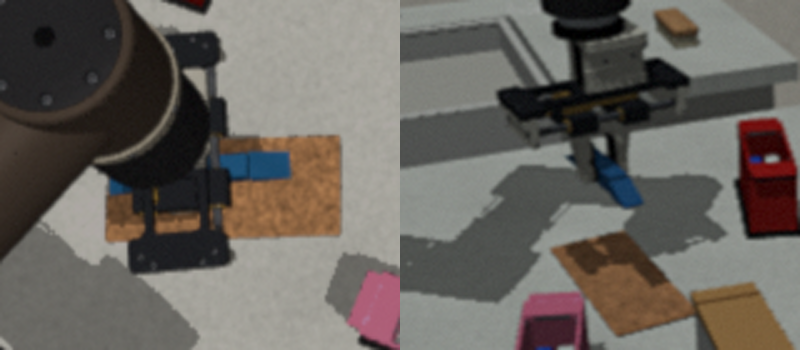

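The wedge is held at its middle and lies level: tip tops at z≈0.138 with the TCP at 0.140. Its tips are at about y 0.222 and 0.380. Next I go to the +y shelf.

Request:
move_arm --commands '[[[0.4,1.69,-0.58,0.0294],[0.4,1.68,-0.63,0.0294],[0.4,1.66,-0.68,0.0294],[0.4,1.64,-0.73,0.0294],[0.4,1.61,-0.77,0.0294],[0.4,1.59,-0.82,0.0294],[0.4,1.57,-0.87,0.0294],[0.4,1.54,-0.91,0.0294]]]'

```text
clock: 4.6
tool_pos: [0.5236, 0.1741, 0.1055]
orientation: [36.2, 89.8, -148.1]
force: [0.3, -0.5, -0.5]
opening: 0.0219
```

Request:
move_arm --commands '[[[0,0,0,0],[0,0,0,0],[0,0,0,0]]]'

```text
clock: 4.9
tool_pos: [0.5238, 0.1755, 0.1069]
orientation: [37.8, 89.9, -146.3]
force: [-0.0, 0.8, -0.2]
opening: 0.0221
```

```bash
cat > st.py <<'E'
from m import *
from pl import *
def look(f,n='top',zmin=.08):
    p,d=snap(n,f);p=p.astype(int);P=cloud(n,d)
    b=(p[...,2]>p[...,0]+15)&(P[...,2]>zmin)&(abs(P[...,0]-.52)<.1)
    y=np.radians(-4.2);U=np.array([-np.sin(y),np.cos(y)]);V=np.array([np.cos(y),np.sin(y)]);c=np.array([.511,-.002])
    q=P[b]; s=(q[:,:2]-c)@U; w=(q[:,:2]-c)@V; o=get_obs(); t=np.array(o['tool_pos'])
    print(n,'wedge along-caddy range',np.percentile(s,[0,1,99,100]).round(4),'across med by bins',[(round(a,3),round(float(np.median(w[(s>=a)&(s<a+.02)])),4),round(float(np.median(q[(s>=a)&(s<a+.02),2])),4)) for a in np.arange(s.min(),s.max(),.02) if ((s>=a)&(s<a+.02)).sum()>3])
    print('TCP s,w,z',((t[:2]-c)@U).round(4),((t[:2]-c)@V).round(4),t[2].round(4),'F',o['force'].round(2))
    # lid end heights
    L=(p[...,0]>p[...,2]+25)&(P[...,2]>.098)&(P[...,2]<.14); q=P[L]; s=(q[:,:2]-c)@U; w=(q[:,:2]-c)@V; k=(abs(w)<.03)&(abs(s)<.083); q,s=q[k],s[k]
    if k.sum()>50:
        A=np.c_[np.ones(len(s)),s]; 
        for _ in range(3):
            f=np.linalg.lstsq(A,q[:,2],rcond=None)[0]; r=abs(q[:,2]-A@f); g=r<2.5*np.median(r)+1e-4; A,q,s=A[g],q[g],s[g]
        print('lid top at +84,-84 mm:',((f[0]+f[1]*np.array([.084,-.084]))*1000).round(2),'n',len(s))
    return p,P
E
python3 - <<'E'
from st import *
p,P=look('top2')
look('side2','side')
y=np.radians(-4.2);u=np.array([-np.sin(y),np.cos(y)]);c=np.array([.511,-.002]);plan([*(c+.171*u),.0965],-184.2,3)
E
```

```text
top wedge along-caddy range [0.0985 0.099  0.2569 0.258 ] across med by bins [(np.float64(0.098), -0.0003, 0.1093), (np.float64(0.118), -0.0012, 0.1196), (np.float64(0.138), -0.0001, 0.1271), (np.float64(0.198), -0.0388, 0.314), (np.float64(0.218), -0.0071, 0.1158), (np.float64(0.238), -0.002, 0.1088)]
TCP s,w,z 0.1782 -0.0001 0.1072 F [ 0.06  0.62 -1.98]
lid top at +84,-84 mm: [105.15 105.3 ] n 1663
side wedge along-caddy range [0.0981 0.0982 0.2163 0.2235] across med by bins [(np.float64(0.098), -0.0006, 0.1076), (np.float64(0.118), 0.0004, 0.118), (np.float64(0.138), -0.0047, 0.1255), (np.float64(0.158), 0.0019, 0.1256), (np.float64(0.178), 0.0007, 0.126), (np.float64(0.198), 0.0049, 0.1263)]
TCP s,w,z 0.1784 -0.0 0.1074 F [-0.06  0.57 -0.36]
lid top at +84,-84 mm: [104.51 104.36] n 830
from [0.524  0.1759 0.1074] dist/row cm 0.43827826644299 spin/row 0.0004912559865786698
[[0.36, 0.25, -0.0, np.float64(0.0005)], [0.36, 0.25, -0.0, np.float64(0.0005)], [0.36, 0.25, -0.0, np.float64(0.0005)]]
```

Request:
move_arm --commands '[[[0.36,0.25,0,0],[0.36,0.25,0,0],[0.36,0.25,0,0],[0,0,0,0],[0,0,0,0]]]'

```text
clock: 5.5
tool_pos: [0.5237, 0.1677, 0.0966]
orientation: [52.2, 90.0, -132.0]
force: [0.1, 0.4, -0.8]
opening: 0.0216
```

Request:
move_arm --commands '[[[0.08,0,0,0],[0,0,0,0],[0,0,0,0]]]'

```text
clock: 5.8
tool_pos: [0.5238, 0.168, 0.096]
orientation: [-144.9, 90.0, 30.9]
force: [0.6, 1.2, -0.4]
opening: 0.0219
```

Request:
move_arm --commands '[[[0.08,0,0,0],[0,0,0,0],[0,0,0,0]]]'

```text
clock: 6.1
tool_pos: [0.5238, 0.1679, 0.0951]
orientation: [68.3, 90.0, -115.9]
force: [0.4, -0.4, -0.1]
opening: 0.0217
```

Request:
move_arm --commands '[[[0.06,0,0,0],[0,0,0,0],[0,0,0,0]]]'

```text
clock: 6.4
tool_pos: [0.5238, 0.1679, 0.0945]
orientation: [51.4, 90.0, -132.8]
force: [-0.3, 0.4, -1.4]
opening: 0.0216
```

Request:
move_arm --commands '[[[0.06,0,0,0],[0,0,0,0],[0,0,0,0]]]'

```text
clock: 6.7
tool_pos: [0.5238, 0.1679, 0.0941]
orientation: [-167.3, 90.0, 8.5]
force: [0.4, 1.4, 1.3]
opening: 0.022
```

Request:
move_arm --commands '[[[0.05,0,0,0],[0,0,0,0],[0,0,0,0]]]'

```text
clock: 7.0
tool_pos: [0.524, 0.168, 0.0937]
orientation: [-151.1, 90.0, 24.8]
force: [0.5, 1.4, 2.9]
opening: 0.0216
```

Request:
move_arm --commands '[[[0,0.2,0,0],[0,0.2,0,0],[0,0.2,0,0],[0,0.2,0,0],[0,0,0,0]]]'

```text
clock: 7.5
tool_pos: [0.5234, 0.1597, 0.0937]
orientation: [-164.7, 90.0, 11.1]
force: [-0.2, 1.1, 4.9]
opening: 0.022
```

Request:
move_arm --commands '[[[0,0.15,0,0],[0,0.15,0,0],[0,0,0,0]]]'

```text
clock: 7.8
tool_pos: [0.5234, 0.1577, 0.0937]
orientation: [-122.5, 89.9, 53.3]
force: [0.1, 5.1, 4.5]
opening: 0.0209
```

Run:
```python
from st import *
look('top3')
```

```text
top wedge along-caddy range [0.0858 0.0864 0.2392 0.2398] across med by bins [(np.float64(0.086), 0.0009, 0.0993), (np.float64(0.106), -0.0016, 0.1104), (np.float64(0.126), 0.0038, 0.1137), (np.float64(0.166), -0.069, 0.4643), (np.float64(0.186), -0.0334, 0.2894), (np.float64(0.206), -0.0044, 0.101), (np.float64(0.226), -0.0034, 0.095)]
TCP s,w,z 0.1602 0.0007 0.0937 F [0.22 6.38 4.08]
lid top at +84,-84 mm: [105.18 105.27] n 1614
```

Request:
move_arm --commands '[[[0,0.12,0,0],[0,0.12,0,0],[0,0,0,0]]]'

```text
clock: 8.15
tool_pos: [0.5239, 0.1566, 0.094]
orientation: [-124.9, 89.7, 51.0]
force: [-0.1, 9.1, 4.3]
opening: 0.022
```

Request:
move_arm --commands '[[[0,0.12,0,0],[0,0.12,0,0],[0,0,0,0]]]'

```text
clock: 8.45
tool_pos: [0.5242, 0.1546, 0.0942]
orientation: [-127.9, 89.7, 48.0]
force: [0.1, 10.8, 3.6]
opening: 0.0211
```

Run:
```python
from st import *
look('top4')
```

```text
top wedge along-caddy range [0.0855 0.0859 0.2353 0.2376] across med by bins [(np.float64(0.085), 0.0005, 0.1013), (np.float64(0.105), -0.0002, 0.1125), (np.float64(0.125), 0.005, 0.1138), (np.float64(0.165), -0.0703, 0.4651), (np.float64(0.205), -0.0029, 0.1005), (np.float64(0.225), -0.0038, 0.0947)]
TCP s,w,z 0.1571 0.0016 0.0942 F [-0.05 10.25  4.04]
lid top at +84,-84 mm: [106.65 105.  ] n 1605
```

Request:
move_arm --commands '[[[0,0.12,0,0],[0,0.12,0,0],[0,0.12,0,0],[0,0.12,0,0],[0,0,0,0]]]'

```text
clock: 9.0
tool_pos: [0.524, 0.1499, 0.0943]
orientation: [-129.8, 89.7, 46.1]
force: [1.3, 10.7, 4.0]
opening: 0.0216
```

Run:
```python
from st import *
look('top5')
```

```text
top wedge along-caddy range [0.0854 0.0859 0.2305 0.2323] across med by bins [(np.float64(0.085), 0.0008, 0.1031), (np.float64(0.105), 0.001, 0.1139), (np.float64(0.165), -0.0367, 0.3006), (np.float64(0.185), -0.0064, 0.1098), (np.float64(0.205), -0.0023, 0.0991), (np.float64(0.225), -0.0052, 0.0927)]
TCP s,w,z 0.1524 0.0018 0.0942 F [ 0.99 10.63  4.08]
lid top at +84,-84 mm: [108.7  104.64] n 1637
```

Request:
move_arm --commands '[[[0,0.12,0,0],[0,0.12,0,0],[0,0,0,0],[0,-0.8,0,0],[0,-0.9,0,0],[0,-0.9,0,0],[0,0,0,0]]]'

```text
clock: 9.75
tool_pos: [0.5236, 0.1717, 0.0927]
orientation: [18.3, 89.9, -165.8]
force: [0.6, 0.4, -1.4]
opening: 0.0217
```

Request:
move_arm --commands '[[[-1.5,0,0,0],[-2,0,0,0],[-1.5,0,0,0],[0,2,0,0],[0,3.5,0,0],[0,4,0,0],[0,4,0,0],[0,4,0,0]]]'

```text
clock: 10.55
tool_pos: [0.5098, -0.0056, 0.1424]
orientation: [2.9, 89.9, 178.7]
force: [1.5, -0.7, -0.6]
opening: 0.0222
```

Request:
move_arm --commands '[[[0,4,0,0],[0,4,0,0],[0,4,0,0],[0,3.5,0,0],[0,2,0,0],[0,0,0,0],[0,0,0,0]]]'

```text
clock: 11.25
tool_pos: [0.4973, -0.1788, 0.1424]
orientation: [-11.7, 89.9, 164.1]
force: [0.4, 0.3, -0.9]
opening: 0.0219
```

Run:
```python
from st import *
look('top6')
y=np.radians(-4.2);u=np.array([-np.sin(y),np.cos(y)]);c=np.array([.511,-.002]);plan([*(c-.178*u),.101],-184.2,4)
```

```text
top wedge along-caddy range [-0.2566 -0.2563 -0.0987 -0.097 ] across med by bins [(np.float64(-0.257), -0.0059, 0.1448), (np.float64(-0.237), -0.0117, 0.1521), (np.float64(-0.217), -0.038, 0.3371), (np.float64(-0.197), -0.0436, 0.3482), (np.float64(-0.177), 0.004, 0.1609), (np.float64(-0.157), -0.0006, 0.1622), (np.float64(-0.137), -0.001, 0.1537), (np.float64(-0.117), 0.0001, 0.1449)]
TCP s,w,z -0.1767 -0.0004 0.1427 F [-0.46  1.07 -0.72]
lid top at +84,-84 mm: [109.4 112.6] n 113
from [ 0.4977 -0.1782  0.1427] dist/row cm 1.042205265729603 spin/row -0.00011336300731991822
[[1.04, 0.03, -0.01, np.float64(-0.0001)], [1.04, 0.03, -0.01, np.float64(-0.0001)], [1.04, 0.03, -0.01, np.float64(-0.0001)], [1.04, 0.03, -0.01, np.float64(-0.0001)]]
```

Request:
move_arm --commands '[[[1.5,0,0,0],[1.5,-0.3,0,0],[1.0,-0.3,0,0],[0.6,-0.2,0,0],[0,0,0,0],[0,0,0,0]]]'

```text
clock: 11.9
tool_pos: [0.4994, -0.17, 0.0978]
orientation: [155.6, 90.0, -28.6]
force: [1.0, -0.1, -1.5]
opening: 0.0218
```

Request:
move_arm --commands '[[[0.1,0,0,0],[0,0,0,0],[0,0,0,0]]]'

```text
clock: 12.2
tool_pos: [0.4993, -0.1703, 0.0968]
orientation: [-175.4, 90.0, 0.4]
force: [-0.5, 0.1, -1.0]
opening: 0.0221
```

Request:
move_arm --commands '[[[0.07,0,0,0],[0,0,0,0],[0,0,0,0]]]'

```text
clock: 12.5
tool_pos: [0.4991, -0.1703, 0.0958]
orientation: [71.6, 90.0, -112.6]
force: [0.1, 0.8, -0.9]
opening: 0.0218
```

Run:
```python
from st import *
look('side3','side');look('top7')
```

```text
side wedge along-caddy range [-0.2492 -0.2478 -0.1453 -0.1404] across med by bins [(np.float64(-0.249), 0.0003, 0.0969), (np.float64(-0.229), -0.0001, 0.1068), (np.float64(-0.209), -0.0044, 0.1144), (np.float64(-0.189), -0.0006, 0.1144), (np.float64(-0.169), 0.0041, 0.1146), (np.float64(-0.149), 0.0052, 0.1137)]
TCP s,w,z -0.1687 0.0005 0.0958 F [-0.32  0.73 -0.14]
lid top at +84,-84 mm: [108.88 103.47] n 396
top wedge along-caddy range [-0.2491 -0.2477 -0.0895 -0.0876] across med by bins [(np.float64(-0.249), -0.0042, 0.0978), (np.float64(-0.229), -0.0083, 0.1051), (np.float64(-0.209), -0.0392, 0.3034), (np.float64(-0.189), -0.0426, 0.3033), (np.float64(-0.149), 0.0013, 0.1159), (np.float64(-0.129), -0.0009, 0.1084), (np.float64(-0.109), 0.0007, 0.0986)]
TCP s,w,z -0.1687 0.0005 0.0958 F [-0.21  0.06 -1.05]
lid top at +84,-84 mm: [110.72 103.67] n 107
```

Request:
move_arm --commands '[[[0.1,0,0,0],[0,0,0,0],[0,0,0,0]]]'

```text
clock: 12.9
tool_pos: [0.4992, -0.1702, 0.0949]
orientation: [169.2, 90.0, -15.0]
force: [0.9, 0.0, -0.4]
opening: 0.0217
```

Request:
move_arm --commands '[[[0.08,0,0,0],[0,0,0,0],[0,0,0,0]]]'

```text
clock: 13.2
tool_pos: [0.4992, -0.1703, 0.0942]
orientation: [149.2, 90.0, -34.9]
force: [-0.4, -1.9, 4.1]
opening: 0.0216
```

Request:
move_arm --commands '[[[0.05,0,0,0],[0,0,0,0],[0,0,0,0]]]'

```text
clock: 13.5
tool_pos: [0.4992, -0.1703, 0.0936]
orientation: [145.8, 90.0, -38.4]
force: [0.1, -1.9, 3.4]
opening: 0.0216
```

Request:
move_arm --commands '[[[0,-0.2,0,0],[0,-0.2,0,0],[0,-0.2,0,0],[0,-0.15,0,0],[0,-0.12,0,0],[0,-0.12,0,0],[0,0,0,0]]]'

```text
clock: 14.2
tool_pos: [0.4998, -0.1614, 0.0939]
orientation: [91.0, 89.9, -93.1]
force: [-1.6, -10.0, 6.1]
opening: 0.0214
```

Request:
move_arm --commands '[[[0,-0.12,0,0],[0,-0.12,0,0],[0,-0.12,0,0],[0,0,0,0]]]'

```text
clock: 14.6
tool_pos: [0.5001, -0.1579, 0.0939]
orientation: [90.2, 89.9, -93.9]
force: [0.1, -11.0, 6.7]
opening: 0.0221
```

Run:
```python
from st import *
look('side4','side')
```

```text
side wedge along-caddy range [-0.2368 -0.2351 -0.1335 -0.1296] across med by bins [(np.float64(-0.237), 0.0002, 0.0944), (np.float64(-0.217), 0.0002, 0.1043), (np.float64(-0.197), -0.004, 0.1124), (np.float64(-0.177), -0.0, 0.1124), (np.float64(-0.157), 0.0038, 0.113), (np.float64(-0.137), 0.0052, 0.1134)]
TCP s,w,z -0.1563 0.0005 0.0939 F [-1.29 -9.72  5.13]
lid top at +84,-84 mm: [107.68 107.16] n 356
```

Request:
move_arm --commands '[[[0,-0.13,0,0],[0,-0.13,0,0],[0,-0.13,0,0],[0,-0.13,0,0],[0,-0.13,0,0],[0,0,0,0]]]'

```text
clock: 15.25
tool_pos: [0.5005, -0.1514, 0.094]
orientation: [90.4, 89.9, -93.7]
force: [-1.1, -9.9, 6.3]
opening: 0.0221
```

Run:
```python
from st import *
look('side5','side')
```

```text
side wedge along-caddy range [-0.2309 -0.2291 -0.1236 -0.0895] across med by bins [(np.float64(-0.231), 0.0011, 0.0944), (np.float64(-0.211), -0.0006, 0.1045), (np.float64(-0.191), -0.0038, 0.1121), (np.float64(-0.171), -0.0012, 0.1126), (np.float64(-0.151), 0.004, 0.113), (np.float64(-0.131), 0.006, 0.1129)]
TCP s,w,z -0.1497 0.0005 0.094 F [ -1.51 -10.27   6.38]
lid top at +84,-84 mm: [106.76 109.91] n 314
```

Request:
move_arm --commands '[[[0,0.7,0,0],[0,0.8,0,0],[0,0.8,0,0],[-1.5,0,0,0],[-2,0,0,0],[-1.5,0,0,0],[0,-2,0,0],[0,-3.5,0,0]]]'

```text
clock: 16.1
tool_pos: [0.5022, -0.1193, 0.143]
orientation: [4.8, 89.9, -179.6]
force: [1.0, 1.4, -1.3]
opening: 0.022
```

Request:
move_arm --commands '[[[0,-4,0,0],[0,-4,0,0],[0,-4,0,0],[0,-4,0,0],[0,-4,0,0],[0,-4,0,0],[0,-3.2,0,0],[0,-1.6,0,0]]]'

```text
clock: 16.9
tool_pos: [0.5236, 0.1706, 0.1425]
orientation: [34.1, 89.9, -150.0]
force: [0.3, -0.2, -1.2]
opening: 0.0219
```

Request:
move_arm --commands '[[[0,0,0,0],[0,0,0,0],[2,0,0,0],[1.6,0,0,0],[0.8,0,0,0],[0,0,0,0],[0,0,0,0]]]'

```text
clock: 17.6
tool_pos: [0.5242, 0.1683, 0.0999]
orientation: [165.4, 90.0, -18.8]
force: [0.2, 0.1, -0.9]
opening: 0.022
```

Run:
```python
from st import *
look('top8'); look('side8','side')
```

```text
top wedge along-caddy range [0.0909 0.0919 0.2504 0.2514] across med by bins [(np.float64(0.091), -0.0002, 0.1017), (np.float64(0.111), -0.0004, 0.1119), (np.float64(0.131), 0.0008, 0.1195), (np.float64(0.191), -0.037, 0.3019), (np.float64(0.211), -0.0067, 0.1097), (np.float64(0.231), -0.0019, 0.1031)]
TCP s,w,z 0.1712 0.0008 0.1002 F [ 0.58  0.51 -0.56]
lid top at +84,-84 mm: [107.89 110.59] n 1574
side wedge along-caddy range [0.0982 0.0988 0.2094 0.2152] across med by bins [(np.float64(0.098), 0.001, 0.1041), (np.float64(0.118), -0.0017, 0.1144), (np.float64(0.138), -0.0018, 0.1186), (np.float64(0.158), 0.0037, 0.1186), (np.float64(0.178), 0.0022, 0.1188), (np.float64(0.198), 0.005, 0.1188)]
TCP s,w,z 0.1714 0.0008 0.1003 F [ 0.11  0.41 -0.48]
lid top at +84,-84 mm: [106.79 109.84] n 838
```

Request:
move_arm --commands '[[[0.3,0.2,0,0],[0.2,0.1,0,0],[0.1,0,0,0],[0.05,0,0,0],[0,0,0,0],[0,0,0,0]]]'

```text
clock: 18.3
tool_pos: [0.5238, 0.1659, 0.0932]
orientation: [-175.9, 90.0, -0.1]
force: [0.6, 0.2, 4.0]
opening: 0.0218
```

Request:
move_arm --commands '[[[0.05,0,0,0],[0,0,0,0],[0,0,0,0]]]'

```text
clock: 18.6
tool_pos: [0.5238, 0.166, 0.0925]
orientation: [-153.7, 90.0, 22.1]
force: [0.2, 0.4, 4.0]
opening: 0.0217
```

Request:
move_arm --commands '[[[0,0.25,0,0],[0,0.25,0,0],[0,0.25,0,0],[0,0.2,0,0],[0,0.15,0,0],[0,0.13,0,0],[0,0.13,0,0],[0,0,0,0]]]'

```text
clock: 19.4
tool_pos: [0.5234, 0.1534, 0.093]
orientation: [-126.0, 89.8, 49.8]
force: [0.0, 6.4, 5.4]
opening: 0.0216
```

Request:
move_arm --commands '[[[0,0.13,0,0],[0,0.13,0,0],[0,0.13,0,0],[0,0.13,0,0],[0,0.13,0,0],[0,0,0,0]]]'

```text
clock: 20.0
tool_pos: [0.5239, 0.1481, 0.0934]
orientation: [-131.6, 89.7, 44.3]
force: [1.4, 9.5, 4.5]
opening: 0.0221
```

Run:
```python
from st import *
look('top9')
```

```text
top wedge along-caddy range [0.0858 0.0861 0.2287 0.2304] across med by bins [(np.float64(0.086), 0.0011, 0.1042), (np.float64(0.106), 0.0005, 0.1137), (np.float64(0.146), -0.0716, 0.4662), (np.float64(0.166), -0.0375, 0.2979), (np.float64(0.186), -0.0056, 0.1033), (np.float64(0.206), -0.0021, 0.0981), (np.float64(0.226), -0.0053, 0.0899)]
TCP s,w,z 0.1507 0.0019 0.0934 F [2.09 9.32 4.06]
lid top at +84,-84 mm: [110.03 109.81] n 1672
```

Request:
move_arm --commands '[[[0,0.13,0,0],[0,0.13,0,0],[0,0.13,0,0],[0,0.13,0,0],[0,0.13,0,0],[0,0.13,0,0],[0,0,0,0]]]'

```text
clock: 20.75
tool_pos: [0.5236, 0.1405, 0.0935]
orientation: [-133.2, 89.7, 42.6]
force: [1.5, 9.9, 5.6]
opening: 0.0215
```

Run:
```python
from st import *
look('top10')
```

```text
top wedge along-caddy range [0.0846 0.0854 0.2209 0.2229] across med by bins [(np.float64(0.085), 0.0005, 0.1075), (np.float64(0.105), 0.0032, 0.1137), (np.float64(0.145), -0.0724, 0.468), (np.float64(0.165), -0.0344, 0.2907), (np.float64(0.185), -0.0031, 0.1027), (np.float64(0.205), -0.0035, 0.0966)]
TCP s,w,z 0.143 0.0021 0.0935 F [ 1.04 10.45  4.67]
lid top at +84,-84 mm: [113.86 108.35] n 1687
```

Request:
move_arm --commands '[[[0,0.0,0,0],[0,-0.9,0,0],[0,-1,0,0],[0,-1,0,0],[-1.5,0,0,0],[-2,0,0,0],[-1.5,0,0,0],[0,2,0,0]]]'

```text
clock: 21.6
tool_pos: [0.5233, 0.1492, 0.1436]
orientation: [-139.2, 89.8, 36.8]
force: [0.2, 0.1, -0.8]
opening: 0.022
```

Request:
move_arm --commands '[[[0,3.5,0,0],[0,4,0,0],[0,4,0,0],[0,4,0,0],[0,4,0,0],[0,4,0,0],[0,4,0,0],[0,3.1,0,0]]]'

```text
clock: 22.4
tool_pos: [0.4983, -0.16, 0.1411]
orientation: [-10.6, 89.9, 165.2]
force: [0.5, 0.0, -0.8]
opening: 0.0214
```

Request:
move_arm --commands '[[[0,1.5,0,0],[0,0,0,0],[0,0,0,0],[2,0,0,0],[1.6,0,0,0],[0.8,0,0,0],[0,0,0,0],[0,0,0,0]]]'

```text
clock: 23.2
tool_pos: [0.4992, -0.1727, 0.0988]
orientation: [112.7, 90.0, -71.4]
force: [0.6, -0.5, -1.5]
opening: 0.0219
```

Run:
```python
from st import *
look('top11'); look('side11','side')
```

```text
top wedge along-caddy range [-0.2515 -0.2504 -0.0921 -0.0916] across med by bins [(np.float64(-0.251), -0.0037, 0.1014), (np.float64(-0.231), -0.0075, 0.1092), (np.float64(-0.211), -0.0376, 0.3095), (np.float64(-0.191), -0.0418, 0.3049), (np.float64(-0.171), 0.0047, 0.1174), (np.float64(-0.151), 0.0018, 0.1187), (np.float64(-0.131), -0.0003, 0.1098), (np.float64(-0.111), 0.0009, 0.0999)]
TCP s,w,z -0.1712 0.001 0.0991 F [ 1.2  -0.2  -0.38]
lid top at +84,-84 mm: [113.44 108.44] n 119
side wedge along-caddy range [-0.2517 -0.2505 -0.1484 -0.143 ] across med by bins [(np.float64(-0.252), 0.0012, 0.1015), (np.float64(-0.232), -0.0001, 0.1106), (np.float64(-0.212), -0.0039, 0.1183), (np.float64(-0.192), 0.0004, 0.1183), (np.float64(-0.172), 0.0041, 0.1179), (np.float64(-0.152), 0.0069, 0.1177)]
TCP s,w,z -0.1713 0.001 0.0992 F [ 0.3  -0.36 -0.63]
lid top at +84,-84 mm: [112.5  107.94] n 403
```

Request:
move_arm --commands '[[[0.25,-0.2,0,0],[0.15,-0.1,0,0],[0.1,0,0,0],[0.07,0,0,0],[0,0,0,0],[0,0,0,0]]]'

```text
clock: 23.9
tool_pos: [0.4995, -0.1703, 0.0931]
orientation: [168.9, 89.9, -15.3]
force: [0.4, -2.2, 4.8]
opening: 0.0219
```

Request:
move_arm --commands '[[[0.04,-0.25,0,0],[0,-0.25,0,0],[0,-0.25,0,0],[0,-0.2,0,0],[0,-0.15,0,0],[0,-0.13,0,0],[0,-0.13,0,0],[0,0,0,0]]]'

```text
clock: 24.7
tool_pos: [0.5002, -0.157, 0.0927]
orientation: [95.9, 89.9, -88.2]
force: [-0.4, -6.8, 6.0]
opening: 0.0223
```

Request:
move_arm --commands '[[[0,-0.13,0,0],[0,-0.13,0,0],[0,-0.13,0,0],[0,-0.13,0,0],[0,-0.13,0,0],[0,0,0,0]]]'

```text
clock: 25.3
tool_pos: [0.5005, -0.1512, 0.0929]
orientation: [85.6, 89.9, -98.5]
force: [-1.2, -11.0, 7.2]
opening: 0.0221
```

Run:
```python
from st import *
look('side12','side')
```

```text
side wedge along-caddy range [-0.2299 -0.2288 -0.1247 -0.0907] across med by bins [(np.float64(-0.23), 0.0001, 0.0925), (np.float64(-0.21), -0.001, 0.1026), (np.float64(-0.19), -0.0037, 0.1108), (np.float64(-0.17), -0.0007, 0.1116), (np.float64(-0.15), 0.0042, 0.1122), (np.float64(-0.13), 0.0062, 0.1127)]
TCP s,w,z -0.1495 0.0004 0.0929 F [ -1.6  -10.18   6.9 ]
lid top at +84,-84 mm: [111.64 110.25] n 342
```

Request:
move_arm --commands '[[[0,-0.13,0,0],[0,-0.13,0,0],[0,-0.13,0,0],[0,-0.13,0,0],[0,-0.13,0,0],[0,-0.13,0,0],[0,-0.13,0,0],[0,0,0,0]]]'

```text
clock: 26.15
tool_pos: [0.5012, -0.1422, 0.0931]
orientation: [90.6, 89.9, -93.5]
force: [-1.7, -11.8, 7.9]
opening: 0.0219
```

Run:
```python
from st import *
look('side13','side')
```

```text
side wedge along-caddy range [-0.2216 -0.2195 -0.1154 -0.0858] across med by bins [(np.float64(-0.222), 0.0001, 0.0923), (np.float64(-0.202), 0.0, 0.1024), (np.float64(-0.182), -0.0031, 0.111), (np.float64(-0.162), -0.0005, 0.1115), (np.float64(-0.142), 0.0034, 0.1121), (np.float64(-0.122), 0.0062, 0.1126)]
TCP s,w,z -0.1406 0.0005 0.0931 F [ -1.16 -11.04   8.47]
lid top at +84,-84 mm: [110.06 114.49] n 308
```

Request:
move_arm --commands '[[[0,0.9,0,0],[0,1,0,0],[0,1,0,0],[0,0,0,0],[-1.5,0,0,0],[-2,0,0,0],[-1.5,0,0,0],[0,-2,0,0]]]'

```text
clock: 27.0
tool_pos: [0.5009, -0.1508, 0.1436]
orientation: [169.8, 89.9, -14.5]
force: [0.4, 0.9, -2.4]
opening: 0.0219
```

Request:
move_arm --commands '[[[0,-3.5,0,0],[0,-4,0,0],[0,-4,0,0],[0,-4,0,0],[0,-4,0,0],[0,-4,0,0],[0,-4,0,0],[0,-3,0,0]]]'

```text
clock: 27.8
tool_pos: [0.5219, 0.1562, 0.1415]
orientation: [30.2, 89.9, -153.9]
force: [-0.2, 0.0, -0.8]
opening: 0.0217
```

Request:
move_arm --commands '[[[0,-1.5,0,0],[0,0,0,0],[0,0,0,0],[2,0,0,0],[1.6,0,0,0],[0.8,0,0,0],[0,0,0,0],[0,0,0,0]]]'

```text
clock: 28.6
tool_pos: [0.5241, 0.1687, 0.0988]
orientation: [169.4, 90.0, -14.8]
force: [-0.1, -0.1, -1.0]
opening: 0.0219
```

Run:
```python
from st import *
look('top14')
```

```text
top wedge along-caddy range [0.0917 0.0923 0.2501 0.2518] across med by bins [(np.float64(0.092), 0.0005, 0.1004), (np.float64(0.112), -0.0007, 0.1107), (np.float64(0.132), 0.0011, 0.1196), (np.float64(0.172), -0.0697, 0.468), (np.float64(0.192), -0.0357, 0.3011), (np.float64(0.212), -0.0067, 0.1102), (np.float64(0.232), -0.0026, 0.1024)]
TCP s,w,z 0.1715 0.0008 0.0991 F [ 0.1   0.78 -1.36]
lid top at +84,-84 mm: [111.   115.43] n 1585
```

Request:
move_arm --commands '[[[0.25,0.2,0,0],[0.15,0.1,0,0],[0.1,0,0,0],[0.07,0,0,0],[0,0,0,0],[0,0,0,0]]]'

```text
clock: 29.25
tool_pos: [0.5241, 0.1666, 0.0931]
orientation: [-147.6, 89.9, 28.3]
force: [0.3, 2.6, 5.0]
opening: 0.0216
```

Request:
move_arm --commands '[[[0.04,0.3,0,0],[0,0.3,0,0],[0,0.3,0,0],[0,0.25,0,0],[0,0.2,0,0],[0,0.15,0,0],[0,0.13,0,0],[0,0.13,0,0]]]'

```text
clock: 30.05
tool_pos: [0.5228, 0.1487, 0.0927]
orientation: [-144.6, 89.9, 31.2]
force: [-0.1, 2.8, 6.5]
opening: 0.0216
```

Request:
move_arm --commands '[[[0,0.13,0,0],[0,0.13,0,0],[0,0.13,0,0],[0,0.13,0,0],[0,0.13,0,0],[0,0.13,0,0],[0,0,0,0]]]'

```text
clock: 30.75
tool_pos: [0.5235, 0.1429, 0.0932]
orientation: [-132.4, 89.7, 43.5]
force: [0.4, 10.2, 6.3]
opening: 0.0217
```

Run:
```python
from st import *
look('top15')
```

```text
top wedge along-caddy range [0.0861 0.0869 0.2237 0.2253] across med by bins [(np.float64(0.086), 0.0005, 0.1069), (np.float64(0.106), 0.0022, 0.1154), (np.float64(0.146), -0.0725, 0.4662), (np.float64(0.166), -0.0363, 0.2919), (np.float64(0.186), -0.0037, 0.103), (np.float64(0.206), -0.0035, 0.0949)]
TCP s,w,z 0.1455 0.0019 0.0932 F [0.4  9.07 5.78]
lid top at +84,-84 mm: [112.85 114.7 ] n 1578
```

Request:
move_arm --commands '[[[0,0.12,0,0],[0,0.12,0,0],[0,0.12,0,0],[0,0,0,0],[0,0,0,0]]]'

```text
clock: 31.3
tool_pos: [0.5234, 0.1395, 0.0933]
orientation: [-134.0, 89.7, 41.8]
force: [1.6, 9.8, 4.6]
opening: 0.0219
```

Request:
move_arm --commands '[[[0,0,0,0],[0,-0.9,0,0],[0,-1,0,0],[0,-1,0,0],[0,-0.5,0,0],[-1.5,0,0,0],[-2,0,0,0],[-1.5,0,0,0]]]'

```text
clock: 32.1
tool_pos: [0.5235, 0.1716, 0.1422]
orientation: [9.1, 89.9, -175.1]
force: [0.8, 0.5, -0.7]
opening: 0.0219
```

Run:
```python
from st import *
look('top16')
plan([.4600,.304,.10],-170.7,8)
```

```text
top wedge along-caddy range [0.0939 0.0947 0.2529 0.254 ] across med by bins [(np.float64(0.094), -0.0011, 0.1469), (np.float64(0.114), -0.0013, 0.156), (np.float64(0.134), -0.0014, 0.1634), (np.float64(0.194), -0.0371, 0.3397), (np.float64(0.214), -0.0067, 0.1507), (np.float64(0.234), -0.0022, 0.1436)]
TCP s,w,z 0.1747 0.001 0.1447 F [0.28 0.38 1.26]
lid top at +84,-84 mm: [114.23 114.15] n 1617
from [0.5248 0.1722 0.1447] dist/row cm 1.9195197871805267 spin/row -0.02932236039636137
[[0.56, -1.58, 0.93, np.float64(-0.0293)], [0.56, -1.61, 0.88, np.float64(-0.0293)], [0.56, -1.64, 0.83, np.float64(-0.0293)], [0.56, -1.66, 0.79, np.float64(-0.0293)], [0.56, -1.68, 0.74, np.float64(-0.0293)], [0.56, -1.7, 0.69, np.float64(-0.0293)], [0.56, -1.72, 0.64, np.float64(-0.0293)], [0.56, -1.74, 0.59, np.float64(-0.0293)]]
```

Both ends now stand about 9 mm up and level. I put the wedge back on the mat.

Request:
move_arm --commands '[[[0.56,-1.58,0.93,-0.0293],[0.56,-1.61,0.88,-0.0293],[0.56,-1.64,0.83,-0.0293],[0.56,-1.66,0.79,-0.0293],[0.56,-1.68,0.74,-0.0293],[0.56,-1.7,0.69,-0.0293],[0.56,-1.72,0.64,-0.0293],[0.56,-1.74,0.59,-0.0293]]]'

```text
clock: 32.95
tool_pos: [0.4579, 0.3035, 0.0961]
orientation: [15.0, 89.9, -155.7]
force: [0.5, -0.5, -1.1]
opening: 0.0221
```

Request:
move_arm --commands '[[[0,0,0,0],[2.5,0,0,0],[2.5,0,0,0],[2,0,0,0],[1.3,0,0,0],[0,0,0,0],[0,0,0,0]]]'

```text
clock: 33.65
tool_pos: [0.4592, 0.3029, 0.0146]
orientation: [74.7, 90.0, -96.1]
force: [0.2, 0.5, -0.1]
opening: 0.0218
```

Run:
```python
from pl import *
plan([.46,.304,.0102],None,1); print(get_obs()['force'])
```

```text
from [0.4592 0.3029 0.0146] dist/row cm 0.46394083131384 spin/row 0.0
[[0.44, -0.1, -0.09, 0.0]]
[ 0.22243981  0.45862814 -0.07937023]
```

Request:
move_arm --commands '[[[0.3,0,0,0],[0.12,0,0,0],[0,0,0,0]]]'

```text
clock: 33.95
tool_pos: [0.4593, 0.3033, 0.0108]
orientation: [-137.1, 89.9, 52.2]
force: [0.7, 0.9, -0.5]
opening: 0.0222
```

Request:
move_arm --commands '[[[0,0,0,0],[0,0,0,0],[0,0,0,0],[0,0,0,0],[-1.5,0,0,0],[-4,0,0,0],[-5,0,0,0],[-4,0,0,0]]]' --jaw 8.7

```text
clock: 34.75
tool_pos: [0.4592, 0.303, 0.1578]
orientation: [-157.7, 89.9, 31.5]
force: [1.4, 0.7, 0.6]
opening: 0.0805
```

Run:
```python
from st import *
print(get_obs()['opening'])
for n in('top','side'):
    p,d=snap(n,n+'17');p=p.astype(int);P=cloud(n,d);Z=np.nan_to_num(P[...,2]);X,Y=P[...,0],P[...,1]
    tan=p[...,0]>p[...,2]+25
    print(n,'lid',box(P,(Z>.105)&(Z<.122)&tan&(abs(X-.51)<.1)&(abs(Y)<.14)))
    print('wedge',box(P,(p[...,2]>p[...,0]+15)&(abs(X-.46)<.08)&(abs(Y-.3)<.12)&(Z<.06)))
plan([.511,-.002,.16],-184.2,9)
```

```text
0.08054238824503424
top lid (array([510.7,  -2.5], dtype=float32), [67.3, 167.9], 'yaw', -4.39, 'z', 114.1)
wedge (array([466. , 266.6], dtype=float32), [26.9, 84.9], 'yaw', 5.63, 'z', 25.7)
side lid (array([510.5,  -3.6], dtype=float32), [66.7, 171.6], 'yaw', -4.05, 'z', 113.2)
wedge (array([461. , 301.9], dtype=float32), [38.0, 159.0], 'yaw', 4.73, 'z', 22.5)
from [0.4616 0.3053 0.1617] dist/row cm 3.4586851740955065 spin/row 0.026215001834450094
[[-0.0, 3.46, 0.01, np.float64(0.0262)], [-0.0, 3.46, -0.08, np.float64(0.0262)], [-0.0, 3.45, -0.17, np.float64(0.0262)], [-0.0, 3.45, -0.26, np.float64(0.0262)], [-0.0, 3.44, -0.35, np.float64(0.0262)], [-0.0, 3.43, -0.44, np.float64(0.0262)], [-0.0, 3.42, -0.53, np.float64(0.0262)], [-0.0, 3.4, -0.62, np.float64(0.0262)]]
[[-0.0, 3.39, -0.71, np.float64(0.0262)]]
```

Request:
move_arm --commands '[[[0,3.46,0.01,0.0262],[0,3.46,-0.08,0.0262],[0,3.45,-0.17,0.0262],[0,3.45,-0.26,0.0262],[0,3.44,-0.35,0.0262],[0,3.43,-0.44,0.0262],[0,3.42,-0.53,0.0262],[0,3.4,-0.62,0.0262]]]'

```text
clock: 35.65
tool_pos: [0.5025, 0.0283, 0.1551]
orientation: [-42.8, 90.0, 134.4]
force: [0.8, 0.4, -0.5]
opening: 0.0873
```

Request:
move_arm --commands '[[[0,3.39,-0.71,0.0262],[0,0,0,0],[0,0,0,0],[0,0,0,0]]]'

```text
clock: 36.05
tool_pos: [0.508, -0.0042, 0.1551]
orientation: [-2.0, 90.0, 173.7]
force: [0.1, 1.2, -0.2]
opening: 0.0869
```

Run:
```python
from pl import *
print(get_obs()['opening'])
plan([.5108,-.0025,.0975],-184.2,4)
```

```text
0.08693236231864021
from [ 0.508  -0.0042  0.1551] dist/row cm 1.4427630722546088 spin/row -0.00017093986946116387
[[1.44, -0.05, -0.07, np.float64(-0.0002)], [1.44, -0.05, -0.07, np.float64(-0.0002)], [1.44, -0.05, -0.07, np.float64(-0.0002)], [1.44, -0.05, -0.07, np.float64(-0.0002)]]
```

Request:
move_arm --commands '[[[0,-0.19,-0.26,0],[1.5,0,0,0],[1.8,0,0,0],[1.5,0,0,0],[0.9,0,0,0],[0,0,0,0],[0,0,0,0]]]'

```text
clock: 36.75
tool_pos: [0.5113, -0.0023, 0.0986]
orientation: [154.7, 90.0, -29.5]
force: [-0.0, -0.3, 0.5]
opening: 0.0873
```

Request:
move_arm --commands '[[[0,0,0,0],[0,0,0,0],[0,0,0,0],[0,0,0,0],[0,0,0,0],[0,0,0,0]]]' --jaw 5.5

```text
clock: 37.35
tool_pos: [0.511, -0.0028, 0.0987]
orientation: [-165.6, 90.0, 10.1]
force: [-1.3, 1.1, 4.5]
opening: 0.0655
```

Request:
move_arm --commands '[[[-0.2,0,0,0],[-0.2,0,0,0],[-0.2,0,0,0],[-0.2,0,0,0],[0,0,0,0]]]'

```text
clock: 37.85
tool_pos: [0.5105, -0.003, 0.1058]
orientation: [24.1, 89.9, -160.1]
force: [0.2, -0.5, -1.5]
opening: 0.066
```

Run:
```python
from st import *
look('top18');look('side18','side')
```

```text
Traceback (most recent call last):
  File "st.py", line 8, in look
    print(n,'wedge along-caddy range',np.percentile(s,[0,1,99,100]).round(4),'across med by bins',[(round(a,3),round(float(np.median(w[(s>=a)&(s<a+.02)])),4),round(float(np.median(q[(s>=a)&(s<a+.02),2])),4)) for a in np.arange(s.min(),s.max(),.02) if ((s>=a)&(s<a+.02)).sum()>3])
                                      ~~~~~~~~~~~~~^^^^^^^^^^^^^^^^
IndexError: index -1 is out of bounds for axis 0 with size 0
```

```bash
cat > lid.py <<'E'
from st import *
def lid(f,cx,cy,n='side'):
    p,d=snap(n,f);p=p.astype(int);P=cloud(n,d);Z=np.nan_to_num(P[...,2]);X,Y=P[...,0],P[...,1]
    k=(p[...,0]>p[...,2]+25)&(abs(X-cx)<.1)&(abs(Y-cy)<.13)&(Z>.02)&(Z<.25); q=P[k]; z0=np.percentile(q[:,2],75); q=q[abs(q[:,2]-z0)<.012]
    A=np.c_[np.ones(len(q)),q[:,:2]-[cx,cy]]; f=np.linalg.lstsq(A,q[:,2],rcond=None)[0]; print(n,len(q),'lid top z',f[0].round(4),'slopes x,y',f[1:].round(3)); return box(P,k)
E
python3 - <<'E'
from lid import *
print(lid('side18','x' and .51,-.003)); print(lid('top18b',.51,-.003,'top')); o=get_obs(); print(o['tool_pos'],o['force'])
E
```

```text
side 1057 lid top z 0.1204 slopes x,y [-0.005  0.017]
(array([512.4, -10.7], dtype=float32), [69.5, 160.1], 'yaw', -7.71, 'z', 120.4)
top 921 lid top z 0.1216 slopes x,y [0.006 0.003]
(array([499.9, -61.1], dtype=float32), [56.1, 77.3], 'yaw', 86.29, 'z', 121.4)
[ 0.51064758 -0.00291363  0.10623525] [-0.065318    0.63283589 -0.40996878]
```

Request:
move_arm --commands '[[[-0.5,0,0,0],[-1,0,0,0],[-1.5,0,0,0],[-1.5,0,0,0],[-1.5,0,0,0],[0,0,0,0],[0,0,0,0]]]'

```text
clock: 38.7
tool_pos: [0.5109, -0.0027, 0.1667]
orientation: [-144.2, 89.9, 31.6]
force: [-0.5, 0.5, -1.6]
opening: 0.0654
```

Run:
```python
from lid import *
print(lid('side19',.51,-.003)); 
o=get_obs(); print(o['tool_pos'],o['force'],o['opening'])
plan([.474,-.325,.165],-170,14)
```

```text
side 1093 lid top z 0.181 slopes x,y [-0.     0.017]
(array([515.3,  -3.8], dtype=float32), [71.4, 174.6], 'yaw', -10.65, 'z', 181.1)
[ 0.51049086 -0.00281158  0.16604865] [ 0.70199011 -0.40665519 -2.62605786] 0.06557908147206483
from [ 0.5105 -0.0028  0.166 ] dist/row cm 2.316071396027227 spin/row -0.01777583947986491
[[0.01, 2.31, 0.09, np.float64(-0.0178)], [0.01, 2.31, 0.13, np.float64(-0.0178)], [0.01, 2.31, 0.17, np.float64(-0.0178)], [0.01, 2.31, 0.21, np.float64(-0.0178)], [0.01, 2.3, 0.25, np.float64(-0.0178)], [0.01, 2.3, 0.29, np.float64(-0.0178)], [0.01, 2.29, 0.33, np.float64(-0.0178)], [0.01, 2.29, 0.38, np.float64(-0.0178)]]
[[0.01, 2.28, 0.42, np.float64(-0.0178)], [0.01, 2.27, 0.46, np.float64(-0.0178)], [0.01, 2.26, 0.5, np.float64(-0.0178)], [0.01, 2.25, 0.54, np.float64(-0.0178)], [0.01, 2.24, 0.58, np.float64(-0.0178)], [0.01, 2.23, 0.62, np.float64(-0.0178)]]
```

The lid is free and level: its top is at 0.181 with the TCP at 0.166. I carry it to the board.

Request:
move_arm --commands '[[[0,2.31,0.09,-0.0178],[0,2.31,0.13,-0.0178],[0,2.31,0.17,-0.0178],[0,2.31,0.21,-0.0178],[0,2.3,0.25,-0.0178],[0,2.3,0.29,-0.0178],[0,2.29,0.33,-0.0178],[0,2.29,0.38,-0.0178]]]'

```text
clock: 39.55
tool_pos: [0.4894, -0.1878, 0.1653]
orientation: [-10.0, 89.9, 173.9]
force: [-0.2, -0.4, -1.8]
opening: 0.0659
```

Request:
move_arm --commands '[[[0,2.28,0.42,-0.0178],[0,2.27,0.46,-0.0178],[0,2.26,0.5,-0.0178],[0,2.25,0.54,-0.0178],[0,2.24,0.58,-0.0178],[0,2.23,0.62,-0.0178],[0,0,0,0],[0,0,0,0]]]'

```text
clock: 40.35
tool_pos: [0.4736, -0.3251, 0.1651]
orientation: [-32.4, 89.9, 157.5]
force: [0.9, -0.1, -1.8]
opening: 0.0657
```

Request:
move_arm --commands '[[[1.5,0,0,0],[2.5,0,0,0],[2.5,0,0,0],[2.5,0,0,0],[2,0,0,0],[1,0,0,0],[0,0,0,0],[0,0,0,0]]]'

```text
clock: 41.15
tool_pos: [0.4749, -0.3248, 0.0469]
orientation: [127.4, 90.0, -42.5]
force: [-0.4, -0.5, -1.7]
opening: 0.0656
```

Run:
```python
from lid import *
print(lid('side20',.474,-.325)); 
plan([.474,-.325,.031],-170,1)
```

```text
side 1915 lid top z 0.0615 slopes x,y [0.019 0.015]
(array([ 481.1, -358.2], dtype=float32), [77.3, 100.5], 'yaw', 10.06, 'z', 61.6)
from [ 0.4752 -0.325   0.0473] dist/row cm 1.6307330832100204 spin/row 0.0009747152323817049
[[1.63, -0.02, 0.12, np.float64(0.001)]]
```

Lower to contact, then release.

Request:
move_arm --commands '[[[0.6,0,0,0],[0.5,0,0,0],[0.3,0,0,0],[0,0,0,0],[0,0,0,0]]]'

```text
clock: 41.7
tool_pos: [0.4743, -0.325, 0.0322]
orientation: [-5.0, 90.0, -175.0]
force: [0.5, 0.0, -1.7]
opening: 0.0659
```

Request:
move_arm --commands '[[[0.12,0,0,0],[0,0,0,0],[0,0,0,0]]]'

```text
clock: 42.0
tool_pos: [0.4744, -0.3249, 0.0311]
orientation: [177.8, 90.0, 7.9]
force: [-0.3, -0.3, -1.1]
opening: 0.0657
```

Request:
move_arm --commands '[[[0.1,0,0,0],[0,0,0,0],[0,0,0,0]]]'

```text
clock: 42.3
tool_pos: [0.4743, -0.325, 0.0301]
orientation: [-6.4, 90.0, -176.3]
force: [0.7, 0.5, -2.5]
opening: 0.0658
```

Request:
move_arm --commands '[[[0.1,0,0,0],[0,0,0,0],[0,0,0,0]]]'

```text
clock: 42.6
tool_pos: [0.4744, -0.325, 0.0298]
orientation: [114.1, 90.0, -55.9]
force: [-0.9, 2.8, 6.4]
opening: 0.0655
```

Request:
move_arm --commands '[[[0.08,0,0,0],[0,0,0,0],[0,0,0,0]]]'

```text
clock: 42.9
tool_pos: [0.4744, -0.325, 0.0298]
orientation: [117.3, 90.0, -52.6]
force: [-2.9, 3.6, 12.7]
opening: 0.0651
```

Seated on the board. I open the jaws, rise and back away.

Request:
move_arm --commands '[[[-0.1,0,0,0],[0,0,0,0],[0,0,0,0],[0,0,0,0],[0,0,0,0],[0,0,0,0]]]' --jaw 8.7

```text
clock: 43.5
tool_pos: [0.4743, -0.3249, 0.0291]
orientation: [-26.4, 90.0, 163.6]
force: [0.1, 0.2, -0.6]
opening: 0.0868
```

Request:
move_arm --commands '[[[-1,0,0,0],[-2.5,0,0,0],[-4,0,0,0],[-4,0,0,0],[-4,-1,0,0],[0,-4,0,0],[0,-4,0,0],[0,-4,0,0]]]'

```text
clock: 44.3
tool_pos: [0.4513, -0.1959, 0.1853]
orientation: [171.0, 89.9, 1.0]
force: [0.6, 0.4, -0.2]
opening: 0.0865
```

Request:
move_arm --commands '[[[0,-4,0,0],[0,-4,0,0],[0,-3,0,0],[0,0,0,0],[0,0,0,0],[0,0,0,0]]]'

```text
clock: 44.9
tool_pos: [0.4328, -0.089, 0.1847]
orientation: [171.2, 90.0, 1.2]
force: [-0.2, -0.3, -0.3]
opening: 0.087
```

Run:
```python
from lid import *
p0=np.load('pics/top0.npz')
for n in('top','side'):
    print(lid(n+'30',.474,-.325,n))
    z=np.load(f'pics/{n}30.npz');p=z['p'].astype(int);P=cloud(n,z['d']);Z=np.nan_to_num(P[...,2]);X,Y=P[...,0],P[...,1]
    b=(p[...,2]>p[...,0]+15)&(abs(X-.46)<.08)&(abs(Y-.3)<.12)&(Z<.06); print('wedge',box(P,b),box(P,b&(Z>.0255)))
    if n=='top':
        for m,r in dict(bottle=(255,150,300,200),candle=(345,155,385,205),plant=(390,140,445,200)).items():
            k=roi(P,*r)&(Z>.04); print(m,np.round(P[k].min(0),3),np.round(P[k].max(0),3))
a,b=[cv2.imread(f'pics/{n}30.png') for n in('top','side')]; cv2.imwrite('pics/end.png',cv2.resize(np.hstack([a,b]),(800,300),interpolation=cv2.INTER_AREA))
o=get_obs();print(o['tool_pos'],o['force'],o['opening'],o['clock'])
```

```text
top 1980 lid top z 0.0452 slopes x,y [0.004 0.   ]
(array([ 476.4, -323.8], dtype=float32), [71.0, 169.5], 'yaw', 10.3, 'z', 45.2)
wedge (array([455.3, 321.5], dtype=float32), [25.3, 120.0], 'yaw', 7.14, 'z', 27.7) (array([458.4, 305.7], dtype=float32), [21.8, 88.1], 'yaw', 8.81, 'z', 29.6)
bottle [0.671 0.137 0.04 ] [0.73  0.196 0.157]
candle [ 0.685 -0.079  0.041] [ 0.752 -0.008  0.084]
plant [ 0.691 -0.208  0.04 ] [ 0.776 -0.116  0.176]
side 2892 lid top z 0.0442 slopes x,y [0.025 0.01 ]
(array([ 474.4, -324.4], dtype=float32), [68.1, 170.6], 'yaw', 10.14, 'z', 44.5)Traceback (most recent call last):
  File "<stdin>", line 6, in <module>
  File "m.py", line 11, in box
    l,n=nd.label(m); s=nd.sum(m,l,range(1,n+1)); m=(l==1+np.argmax(s))&np.isfinite(P[...,2])
                                                         ~~~~~~~~~^^^
    return _wrapfunc(a, 'argmax', axis=axis, out=out, **kwds)
    return bound(*args, **kwds)
ValueError: attempt to get argmax of an empty sequence
```

The side view of the wedge is blocked by the arm. The top view and depth put everything in place, so I hand in.

```bash
python3 -c "
from plant import close_job; print(close_job())"
```

```text
the job is handed in; nothing more can be done
None
```

I raised the lid by wedging the +y and −y ends in turn, five insertions in all. I then put the wedge back on the mat, drew the lid straight up and set it on the board. The job was handed in at about 45 s of the 72 s allowed, and no verdict was reported.

**Lifting**
- The largest tilt I measured between pushes was about 0.033 rad, against the 0.06 limit.
- Wrist force stayed at about 15 N or less in the wedging readings. The forces at the wedge itself I could not measure.
- Both ends stood about 9 mm up, within about 0.1 mm of each other, before the fingers touched the lid.

**Final checks**
- **Lid:** its top is at z 0.045, level to within about 0.004 in the top view, and about 2 mm from the board's centre. The side view gave a noisier slope of 0.025, still well inside the 0.1 rad limit.
- **Wedge:** it is let go and lies flat on the mat, about 10 mm off the mat's centre, with its grip top at z 0.0296.
- **Bottle, candle and plant:** unmoved to within about 2 mm.

**Checks that failed or disagreed**
- The final side-view check of the wedge failed because the wedge could not be seen, probably hidden by the arm. It rests on the top view, which was partly blocked, and an earlier side view taken after release.
- That error also stopped the script before it saved the final picture, so the end state was checked by measurement only.
- While the arm blocked the top camera at the −y end, its lid heights differed from the side camera's by up to 2 mm in valid readings. There I used the side camera.

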